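# Balance the lever arm on the ridge

### The job

Pick up the long aluminium bar from the bench, lay it squarely across the narrow ridge of the balancing stand (in line with the stand) and find by feel where it balances: its weight is not in the middle. Leave it resting there on the ridge alone, level, with neither end tipped down onto the catch posts. Set it down gently, without pressing it hard on the ridge (keep under 30 N), and leave the other things on the bench where they are.

Things in the scene. Friction and masses are not known exactly. Their poses are not given: they have to be found in the camera images.
- bar_center (a point): geometric centre (half-way along, across and up) of the loose plain aluminium bar: 320 mm long (its x axis, roughly along world y), 24 mm wide (y), 30 mm tall (z), lying flat on the bench. Weight 5 to 6 N. A slug fixed out of sight inside puts the balance point anywhere up to 45 mm to either side of this centre on the long axis, different every time, shown on no face.
- ridge_top (a point): centre of the top of the stand's ridge, 56 mm above the bench. The flat top is 8 mm wide along the stand's y axis and 40 mm long across it (x), rigid steel; the ridge widens downwards to 28 mm. The bar balances when its balance point is over this flat.
- stand: the balancing stand, screwed down: steel base 210 mm long (its y axis, roughly along world y) x 70 mm x 14 mm; origin at the centre of its underside, z up. The ridge stands in the middle, a catch post on each side of it. The bar is to lie along its y axis.
- ridge: the ridge of the stand; same origin and axes as the stand
- catches: the two catch posts of the stand (20 mm along y, 40 mm across), centred 85 mm to either side of the ridge along y, tops 46 mm above the bench, 10 mm lower than the ridge; same origin and axes as the stand
- wrench: a combination wrench lying on the bench, about 15 mm tall; bystander
- gauge_block: a small steel block 45 x 30 x 20 mm near the stand; bystander; origin at the centre of its underside
- square: an engineer's square (dark stock 100 mm, steel blade 120 mm) lying on the bench, 14 mm tall; bystander
- collar: a steel ring 44 mm across, 18 mm tall, standing near the stand; bystander; origin at the centre of its underside
- round_stock: a steel cylinder 28 mm across, 60 mm tall, standing; bystander; origin at the centre of its underside
- oil_can: a green can 60 mm across, 130 mm tall; bystander; origin at the centre of its underside
- screwdriver: a wooden-handled screwdriver lying on the bench; bystander
- bar: the same bar; origin at the centre of its underside, 15 mm below its centre. Let go off balance on the ridge, it tips by about 0.11 rad, heavy end down on a catch post, and stays there; in balance it may rock a few seconds before it is still.

How it is judged:
By the outcome, as a careful person would: the job done as asked, in the order asked, and still so for the second after the job is handed in, with the robot touching nothing.
It also fails if it takes over 72 s, if anything falls off the work surface, if the arm or the gripper's body presses on something with over 40 N, if the wrist force passes 120 N, or if a joint passes its speed limit or range.

### The arm

A 6-joint arm with a two-finger parallel gripper is mounted at the origin on the work surface. World frame = base frame: x ahead of the robot, y to its left, z up, the work surface at z = 0. Lengths are in m, angles in rad, forces in N, time in s.
With the tool pointing down it reaches from about 0.35 to 0.975 m from the base axis. Payload 4.9 kg.
Tool frame: the origin (TCP) lies midway between the tips of the shut fingers; the grasp point (between the pads) lies 19 mm behind it; z points along the fingers, y is the line along which they close (so a half turn about z gives the same grasp; the last joint's range is limited). The gripper opens to 85 mm and grips with 20 to 120 N. Pads are 22 mm wide; open, the fingers measure 114 mm over their backs; the gripper's body (76 mm by 85 mm) begins 54 mm behind the grasp point. The pads swing forward as they close: fully open they stand 13 mm farther back than shut.
Start: joints at [-1.224, 0.053, 1.613, -0, 1.476, -0.119], TCP at [0.281, -0.558, 0.231] pointing down, gripper open.
Joint ranges: [-3.01, 3.01], [-1.01, 2.22], [0.06, 2.58], [-1.02, 4.17], [0.09, 2.62], [-3.14, 3.14]. Speed limits (rad/s): [2.57, 2.57, 3.14, 3.14, 3.14, 3.14].

### API

Orientations are given as a rotation vector (axis times angle).
In Python, from station import ctrl, optics, job gives the robot as it stands.
- The arm moves only by the shell command python3 -m jog 'ROWS' [OPENING] [FORCE]. ROWS is JSON, a list of rows, each a list of 2 entries, a list of its own where there are three numbers: the shift along the tool's x, y, z in m, then the turn, a rotation vector about the tool's x, y, z in rad. A call has 1 to 5 rows; each row is the pose to reach, as a shift and turn from the pose commanded when the call began, along the tool's axes at that moment; what a row does not reach only later rows make up. A row lasts 1/10 s, in which the tool goes at most 50 mm and 8.59 degrees, less where a joint would pass 70% of its speed; a pose out of reach is approached as far as the arm can. A call with a gripper value outside its range is refused whole. OPENING is the opening, from 0 (shut) to 1 (fully open), set as the call begins (- or left out, the last holds). The fingers move at their own pace and stop on an object; FORCE is the grip in N (left out, the last holds). Time passes only in rows, so rows that repeat a pose let the fingers close. It gives the time, the measured TCP pose, the force, the opening and the grip force at its end, in the units of the state.
- ctrl.get_obs(): the state, without advancing time (a new reading comes with each control period).
- optics.get_image(name): name is "scene" or "side" or "wrist"; returns a dict with "image" (420x560x3 uint8, blue, green, red), "fx", "fy", "cx", "cy" (pixels), "rvec" (rotation vector, rad) and "tvec" (3), from world to camera coordinates, as OpenCV has them; the wrist camera has in their place "mount" (4x4, takes a point from camera to tool coordinates, whose origin is the TCP and whose axes are the flange's). Camera axes: x right, y down, z forward; pixel columns grow to the right and rows downward; lengths in m; the calibration is good to about 2 mm. A picture is of the moment at which its call begins: read the wrist's pose just before it. There is no depth.
- job.finish_job(): hands the job in; it is judged then, once.
The state is a dict: "t": time; "q": joint angles; "dq": joint speeds; "effort": joint torques, N m; "tool_pos": TCP position; "tool_rot": TCP orientation; "contact_force": force on the tool from outside, world axes, zero at the start; "wrist_torque": the same for the moment, N m; "opening": finger opening in m; "grip_force": force on a finger pad.
Only numpy, scipy, OpenCV 4.12 (cv2) and the standard library are available. Lean on these libraries where they do the work, as an engineer would, in place of code of your own. Each camera call takes 0.05 s, during which the arm holds its last target. There are 200 camera calls.

## Working session

There is one attempt and no reset: what is moved stays moved. The work goes in short steps, Python scripts to look and compute and a shell command to move; the robot and the scene stay as the last step left them, time stands still between calls to the robot, and variables do not carry over. Pictures are saved under pics/ and viewed, at most 10 in all, crops included, and the job is handed in when it is done.

```bash
mkdir -p pics; ls; cat > h.py <<'E'
import numpy as np, cv2
from scipy.spatial.transform import Rotation as R
from station import ctrl, optics, job
def snap(name,fn):
    o=ctrl.get_obs(); d=optics.get_image(name)
    cv2.imwrite('pics/'+fn,d['image'])
    K=np.array([[d['fx'],0,d['cx']],[0,d['fy'],d['cy']],[0,0,1]])
    if 'mount' in d:
        T=np.eye(4);T[:3,:3]=R.from_rotvec(o['tool_rot']).as_matrix();T[:3,3]=o['tool_pos']
        T=T@np.array(d['mount']); Rw=T[:3,:3];c=T[:3,3]
    else:
        Rw=R.from_rotvec(np.ravel(d['rvec'])).as_matrix().T; c=-Rw@np.ravel(d['tvec'])
    np.savez('pics/'+fn[:-4],K=K,Rw=Rw,c=c)
    return d
def pt(fn,u,v,z):
    a=np.load('pics/'+fn+'.npz'); r=a['Rw']@np.linalg.inv(a['K'])@[u,v,1]
    return a['c']+r*(z-a['c'][2])/r[2]
def proj(fn,p):
    a=np.load('pics/'+fn+'.npz'); q=a['K']@a['Rw'].T@(np.array(p)-a['c']); return q[:2]/q[2]
E
python3 - <<'E'
from h import *
snap('scene','s0.png');snap('side','d0.png')
o=ctrl.get_obs();print({k:np.round(v,3) for k,v in o.items()})
print(np.round(R.from_rotvec(o['tool_rot']).as_matrix(),3))
for f in('s0','d0'):print(np.load('pics/%s.npz'%f)['c'])
E
```

```text
pics
{'t': np.float64(0.1), 'q': array([-1.224,  0.053,  1.614,  0.   ,  1.476, -0.119]), 'dq': array([ 0.001, -0.002, -0.003,  0.   ,  0.   , -0.002]), 'effort': array([ 1.0000e-03, -3.9490e+01, -3.7136e+01, -0.0000e+00,  4.0000e-03,
       -0.0000e+00]), 'tool_pos': array([ 0.281, -0.558,  0.23 ]), 'tool_rot': array([-3.055, -0.725,  0.   ]), 'contact_force': array([-0.273,  0.183, -0.299]), 'wrist_torque': array([-0.021,  0.002,  0.031]), 'grip_force': np.float64(0.0), 'opening': np.float64(0.085)}
[[ 0.893  0.449 -0.001]
 [ 0.449 -0.893  0.002]
 [ 0.    -0.002 -1.   ]]
[ 1.3133567  -0.55376299  1.61948491]
[0.08457641 0.87664065 1.24988813]
```

View pics/s0.png

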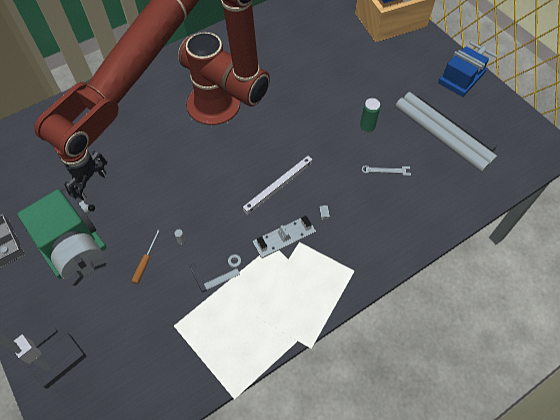

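View pics/d0.png

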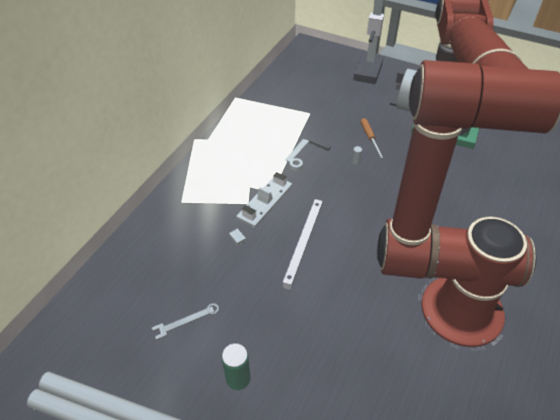

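The scene view shows the bar from about (246,210) to (309,159), with the stand at about (285,236). I'll enlarge that area.

```bash
python3 - <<'E'
from h import *
a=cv2.imread('pics/s0.png')[145:270,190:340]
cv2.imwrite('pics/c0.png',cv2.resize(a,None,fx=4.8,fy=4.8,interpolation=cv2.INTER_CUBIC))
E
```

```text
(no output)
```

View pics/c0.png

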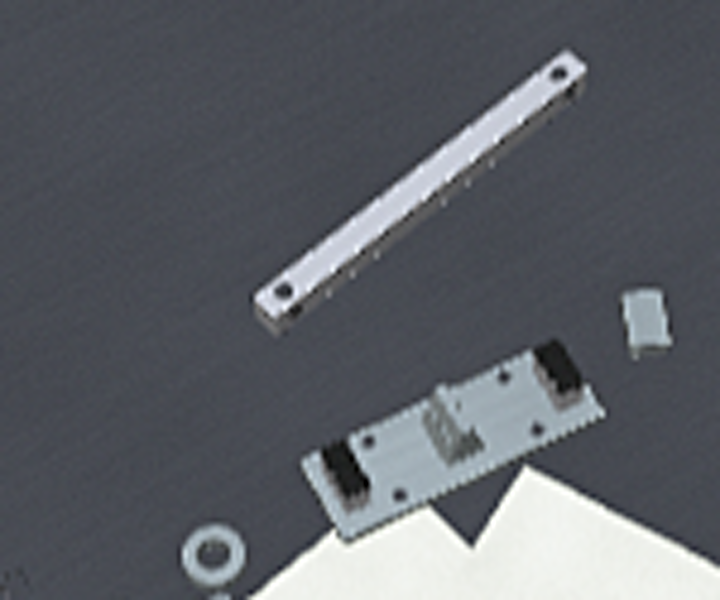

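Bar top corners in the crop are about (567,50), (586,68), (256,297) and (281,318). The catch tops are centred at about (344,470) and (558,365), and the ridge at about (448,420).

```bash
python3 - <<'E'
from h import *
P=lambda u,v,z:pt('s0',190+u/4.8-.4,145+v/4.8-.4,z)
A=(P(567,50,.03)+P(586,68,.03))/2;B=(P(256,297,.03)+P(281,316,.03))/2
print('bar ends',A,B,np.linalg.norm(A-B),(A+B)/2,'yaw',np.degrees(np.arctan2(*(A-B)[[1,0]])))
C=P(344,470,.046);D=P(558,365,.046)
print('catch',C,D,np.linalg.norm(C-D),(C+D)/2,np.degrees(np.arctan2(*(D-C)[[1,0]])))
print('ridge',P(440,415,.056))
b=[P(*q,.014) for q in((303,460),(345,540),(605,412))];print('base',b,(b[0]+b[2])/2)
E
```

```text
bar ends [0.44182137 0.15591484 0.03      ] [ 0.49537706 -0.15574663  0.03      ] 0.3162294758105017 [4.68599211e-01 8.41067164e-05 3.00000000e-02] yaw 99.75043895718117
catch [ 0.6430577  -0.18515929  0.046     ] [ 0.65823895 -0.01490382  0.046     ] 0.17093096147237102 [ 0.65064833 -0.10003155  0.046     ] 84.90455688353896
ridge [ 0.6488943  -0.10914969  0.056     ]
base [array([ 0.60668024, -0.19748175,  0.014     ]), array([ 0.67512728, -0.20626947,  0.014     ]), array([0.6947511 , 0.00195909, 0.014     ])] [ 0.65071567 -0.09776133  0.014     ]
```

```bash
cat >> h.py <<'E'
def to(p,yaw):
    "shift and turn in tool axes to TCP p pointing down, tool x at yaw deg"
    o=ctrl.get_obs();Rt=R.from_rotvec(o['tool_rot'])
    x=np.radians(yaw);T=R.from_matrix(np.array([[np.cos(x),np.sin(x),0],[np.sin(x),-np.cos(x),0],[0,0,-1]]))
    print('shift',np.round(Rt.inv().apply(np.array(p)-o['tool_pos']),4),'turn',np.round((Rt.inv()*T).as_rotvec(),4))
def st():
    o=ctrl.get_obs();print({k:np.round(o[k],4).tolist() for k in('t','tool_pos','tool_rot','contact_force','wrist_torque','opening','grip_force')})
E
python3 -c "
from h import *
to([.4686,0,.20],99.75)"
```

```text
shift [ 0.4186 -0.4139  0.0311] turn [-0.0014 -0.0014 -1.2752]
```

```bash
J="python3 -m jog"
$J '[[[0.171,-0.169,0.012],[0,0,0]],[[0.171,-0.169,0.012],[0,0,0]],[[0.171,-0.169,0.012],[0,0,0]],[[0.171,-0.169,0.012],[0,0,0]],[[0.171,-0.169,0.012],[0,0,0]]]' 1 >/dev/null
$J '[[[0.171,-0.169,0.012],[0,0,0]],[[0.171,-0.169,0.012],[0,0,0]],[[0.171,-0.169,0.012],[0,0,0]],[[0.171,-0.169,0.012],[0,0,0]],[[0.171,-0.169,0.012],[0,0,0]]]'
$J '[[[0.076,-0.075,0.007],[0,0,-0.638]],[[0.076,-0.075,0.007],[0,0,-0.638]],[[0.076,-0.075,0.007],[0,0,-0.638]],[[0.076,-0.075,0.007],[0,0,-0.638]],[[0.076,-0.075,0.007],[0,0,-0.638]]]'
$J '[[[0,0,0],[0,0,-0.637]],[[0,0,0],[0,0,-0.637]],[[0,0,0],[0,0,-0.637]],[[0,0,0],[0,0,-0.637]],[[0,0,0],[0,0,-0.637]]]'
python3 - <<'E'
from h import *
to([.4686,0,.20],99.75); snap('wrist','w1.png')
E
```

```text
t: 1.1
tool_pos: [0.4345, -0.1003, 0.2069]
tool_rot: [-3.056, -0.727, -0.0]
contact_force: [-0.0, -0.8, 0.3]
opening: 0.0854
grip_force: 0.0
t: 1.6
tool_pos: [0.4684, -0.0007, 0.1996]
tool_rot: [-2.67, -1.654, 0.002]
contact_force: [-0.3, 0.2, -0.0]
opening: 0.0855
grip_force: 0.0
t: 2.1
tool_pos: [0.4683, -0.0016, 0.1998]
tool_rot: [-2.02, -2.405, 0.001]
contact_force: [0.2, -1.3, 0.3]
opening: 0.0856
grip_force: 0.0
shift [ 0.0015  0.0006 -0.0002] turn [-0.0009 -0.0003  0.0032]
```

View pics/w1.png

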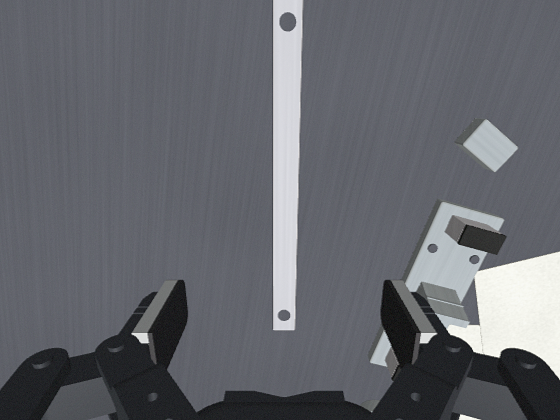

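The wrist view shows the bar's top edges running from (274,0) to (274,330) and from about (302,0) to (296,330). Its near end is at v=330, with holes at (288,22) and (284,315).

```bash
python3 - <<'E'
from h import *
P=lambda u,v,z=.03:pt('w1',u,v,z)
E=(P(274,330)+P(296,330))/2; h1=P(288,22);h2=P(284,315)
M1=(P(274,20)+P(302.3,20))/2
print(E,h2,h1,'width',np.linalg.norm(P(274,330)-P(296,330)))
d=(M1-E);print('axis yaw',np.degrees(np.arctan2(d[1],d[0])), np.degrees(np.arctan2(*(h1-h2)[[1,0]])))
d/=np.linalg.norm(d);print('centre',E+.16*d,(h1+h2)/2)
c=P(482,240,.046);print('catch',c)
print([P(*q,.014) for q in((441,200),(505,217),(371,361))])
E
```

```text
[ 0.49773074 -0.15732645  0.03      ] [ 0.49327432 -0.13847668  0.03      ] [0.44753382 0.13799211 0.03      ] width 0.024101845697905574
axis yaw 99.62651189895256 99.39422915017774
centre [4.70974740e-01 4.20548816e-04 3.00000000e-02] [ 4.70404069e-01 -2.42284336e-04  3.00000000e-02]
catch [ 0.6606985  -0.01266164  0.046     ]
[array([0.6267825 , 0.01156731, 0.014     ]), array([0.69695584, 0.00559777, 0.014     ]), array([ 0.60880337, -0.19522525,  0.014     ])]
```

```bash
J="python3 -m jog"
$J '[[[0.001,0.0024,0.045],[0,0,0.006]],[[0.001,0.0024,0.09],[0,0,0.006]],[[0.001,0.0024,0.13],[0,0,0.006]],[[0.001,0.0024,0.155],[0,0,0.006]],[[0.001,0.0024,0.16],[0,0,0.006]]]' 1
$J '[[[0,0,0.01],[0,0,0]],[[0,0,0.02],[0,0,0]],[[0,0,0.028],[0,0,0]],[[0,0,0.033],[0,0,0]],[[0,0,0.033],[0,0,0]]]'
python3 -c "
from h import *
to([.4705,0,.006],99.6);st()"
```

```text
t: 2.65
tool_pos: [0.4673, 0.0003, 0.0361]
tool_rot: [-2.028, -2.39, 0.007]
contact_force: [-0.6, -0.2, -0.6]
opening: 0.0855
grip_force: 0.0
t: 3.15
tool_pos: [0.4706, -0.0002, 0.0069]
tool_rot: [-2.032, -2.395, 0.001]
contact_force: [-0.3, -0.3, 0.0]
opening: 0.0851
grip_force: 0.0
shift [ 0.0003 -0.0001  0.0009] turn [-0.0006 -0.0002 -0.0037]
{'t': 3.15, 'tool_pos': [0.4706, -0.0002, 0.0069], 'tool_rot': [-2.0318, -2.3954, 0.0005], 'contact_force': [-0.2576, -0.3134, 0.0473], 'wrist_torque': [-0.0215, 0.0068, 0.0062], 'opening': 0.0851, 'grip_force': 0.0}
```

Close the gripper, then lift.

```bash
J="python3 -m jog"
$J '[[[0,0,0],[0,0,0]],[[0,0,0],[0,0,0]],[[0,0,0],[0,0,0]],[[0,0,0],[0,0,0]],[[0,0,0],[0,0,0]]]' 0 90
$J '[[[0,0,0],[0,0,0]],[[0,0,0],[0,0,0]],[[0,0,0],[0,0,0]],[[0,0,0],[0,0,0]],[[0,0,0],[0,0,0]]]'
python3 -c "
from h import *
st()"
$J '[[[0,0,-0.005],[0,0,0]],[[0,0,-0.02],[0,0,0]],[[0,0,-0.05],[0,0,0]],[[0,0,-0.09],[0,0,0]],[[0,0,-0.12],[0,0,0]]]'
$J '[[[0,0,0],[0,0,0]],[[0,0,0],[0,0,0]],[[0,0,0],[0,0,0]],[[0,0,0],[0,0,0]],[[0,0,0],[0,0,0]]]'
python3 -c "
from h import *
st()"
$J '[[[0,0,0],[0,0,0]]]'
python3 -c "
from h import *
st()
to([.6515,-.098,.127],85.0)"
```

```text
t: 3.65
tool_pos: [0.4711, -0.0003, 0.0079]
tool_rot: [2.032, 2.396, 0.0]
contact_force: [-2.2, 0.7, 7.1]
opening: 0.0222
grip_force: 91.4
t: 4.15
tool_pos: [0.4711, -0.0003, 0.0079]
tool_rot: [2.032, 2.396, -0.0]
contact_force: [-2.8, 1.1, 5.5]
opening: 0.0226
grip_force: 91.3
{'t': 4.15, 'tool_pos': [0.4711, -0.0003, 0.0079], 'tool_rot': [2.0321, 2.3958, -0.0001], 'contact_force': [-2.787, 1.0636, 5.5282], 'wrist_torque': [-0.0321, 0.4287, -0.0575], 'opening': 0.0226, 'grip_force': 91.3427}
t: 4.65
tool_pos: [0.4701, 0.0, 0.1278]
tool_rot: [-2.031, -2.395, 0.0]
contact_force: [0.7, -0.5, -5.0]
opening: 0.0221
grip_force: 89.9
t: 5.15
tool_pos: [0.4696, -0.0001, 0.1252]
tool_rot: [-2.03, -2.393, 0.003]
contact_force: [0.8, 0.0, -5.7]
opening: 0.0223
grip_force: 89.9
{'t': 5.15, 'tool_pos': [0.4696, -0.0001, 0.1252], 'tool_rot': [-2.03, -2.3935, 0.0029], 'contact_force': [0.7927, 0.017, -5.6967], 'wrist_torque': [0.1604, -0.0253, -0.0713], 'opening': 0.0223, 'grip_force': 89.9066}
t: 5.25
tool_pos: [0.4703, -0.0002, 0.1262]
tool_rot: [-2.031, -2.395, 0.002]
contact_force: [-0.4, -0.1, -5.4]
opening: 0.0223
grip_force: 89.9
{'t': 5.25, 'tool_pos': [0.4703, -0.0002, 0.1262], 'tool_rot': [-2.031, -2.3945, 0.0015], 'contact_force': [-0.3517, -0.1243, -5.3895], 'wrist_torque': [0.2022, 0.0376, -0.0051], 'opening': 0.0223, 'grip_force': 89.906}
shift [-0.1261  0.1628 -0.0012] turn [-0.0019 -0.0004  0.2512]
```

```bash
J="python3 -m jog"
python3 -c "
from h import *
to([.6553,-.0596,.14],85.0)"
for i in 1 2 3 4 5 6 7 8 9 10 11 12 ; do $J '[[[0,0,0],[0,0,0]]]' >/dev/null; python3 -c "
from h import *
o=ctrl.get_obs();print(o['t'],*np.round(np.r_[o['contact_force'],o['wrist_torque']],3),sep=',')" >>log.csv; done
python3 -c "
import numpy as np
a=np.loadtxt('log.csv',delimiter=',');print(a.mean(0).round(4),a.std(0).round(3))"
```

```text
shift [-0.0888  0.1728 -0.0142] turn [-0.0019 -0.0004  0.2512]
[ 5.9000e+00 -2.1380e-01  2.7900e-02 -5.5889e+00  1.9750e-01  3.1600e-02
 -5.0000e-04] [0.345 0.363 0.418 0.472 0.029 0.028 0.032]
```

```bash
J="python3 -m jog"
$J '[[[-0.018,0.035,-0.003],[0,0,0.05]],[[-0.036,0.069,-0.006],[0,0,0.1]],[[-0.055,0.104,-0.009],[0,0,0.15]],[[-0.073,0.138,-0.012],[0,0,0.2]],[[-0.091,0.1725,-0.014],[0,0,0.251]]]'
$J '[[[0,0,0],[0,0,0]],[[0,0,0],[0,0,0]],[[0,0,0],[0,0,0]]]'
python3 - <<'E'
from h import *
d=snap('side','d1.png');e=snap('scene','s1.png');to([.6551,-.0616,.085],85);st()
a=np.hstack([cv2.resize(d['image'][130:270,200:330],(390,420),interpolation=cv2.INTER_CUBIC),cv2.resize(e['image'][170:270,230:327],(407,420),interpolation=cv2.INTER_CUBIC)])
cv2.imwrite('pics/c1.png',a)
E
```

```text
t: 6.95
tool_pos: [0.6575, -0.0625, 0.1411]
tool_rot: [-2.318, -2.12, 0.0]
contact_force: [0.2, 0.3, -5.2]
opening: 0.0221
grip_force: 89.8
t: 7.25
tool_pos: [0.655, -0.0615, 0.1406]
tool_rot: [-2.315, -2.122, 0.001]
contact_force: [-0.5, 0.1, -5.1]
opening: 0.0223
grip_force: 90.3
shift [-0.0002  0.0002  0.0562] turn [-0.0006 -0.0001  0.0008]
{'t': 7.35, 'tool_pos': [0.655, -0.0614, 0.1412], 'tool_rot': [-2.315, -2.123, 0.0005], 'contact_force': [0.3243, 0.1278, -5.7845], 'wrist_torque': [0.1497, -0.0156, -0.0115], 'opening': 0.0223, 'grip_force': 90.3457}
```

View pics/c1.png

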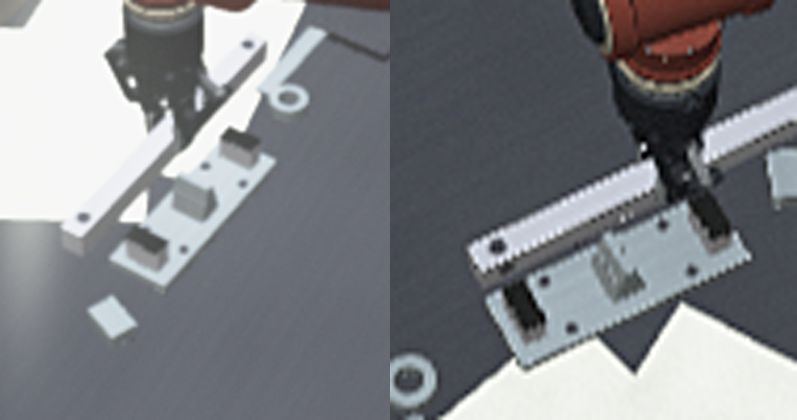

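In the left half (side view), the ridge top runs from about (177,176) to (213,195), with catch tops at (148,241) and (241,139). In the right half (scene view), the catch tops are at (523,308) and (711,216). The bar is held level above.

```bash
python3 - <<'E'
from h import *
S=lambda u,v,z:pt('d1',200+u/3-.3,130+v/3-.3,z)
C=lambda u,v,z:pt('s1',230+(u-390)/4.196-.4,170+v/4.2-.4,z)
a,b=S(148,241,.046),S(241,139,.046);print(a,b,(a+b)/2,np.degrees(np.arctan2(*(a-b)[[1,0]])))
print('ridge side',S(195,186,.056))
a,b=C(523,308,.046),C(711,216,.046);print(a,b,(a+b)/2,np.degrees(np.arctan2(*(b-a)[[1,0]])))
print([proj('s1',p) for p in ([.652,-.0975,.056],)],[proj('d1',[.652,-.0975,.056])])
E
```

```text
[ 0.6558691  -0.01184993  0.046     ] [ 0.63952767 -0.18146151  0.046     ] [ 0.64769838 -0.09665572  0.046     ] 84.49675601323015
ridge side [ 0.64546796 -0.09131321  0.056     ]
[ 0.6444013  -0.18590552  0.046     ] [ 0.65993213 -0.0150545   0.046     ] [ 0.65216672 -0.10048001  0.046     ] 84.80593060392586
[array([284.68057075, 230.0130012 ])] [array([263.79709519, 189.67983885])]
```

```bash
J="python3 -m jog"
$J '[[[0,0,0.02],[0,0,0]],[[0,0,0.04],[0,0,0]],[[0,0,0.055],[0,0,0]],[[0,0,0.065],[0,0,0]],[[0,0,0.068],[0,0,0]]]'
$J '[[[0,0,0.002],[0,0,0]],[[0,0,0.003],[0,0,0]],[[0,0,0.004],[0,0,0]],[[0,0,0.005],[0,0,0]],[[0,0,0.005],[0,0,0]]]'
python3 -c "
from h import *
st()"
```

```text
t: 7.85
tool_pos: [0.6547, -0.0616, 0.0717]
tool_rot: [-2.314, -2.122, 0.002]
contact_force: [0.6, -0.4, -5.7]
opening: 0.0224
grip_force: 90.3
t: 8.35
tool_pos: [0.6561, -0.0619, 0.0686]
tool_rot: [2.316, 2.122, 0.0]
contact_force: [0.3, 0.4, -4.8]
opening: 0.0223
grip_force: 90.3
{'t': 8.35, 'tool_pos': [0.6561, -0.0619, 0.0686], 'tool_rot': [2.3157, 2.1225, 0.0004], 'contact_force': [0.3352, 0.4108, -4.8398], 'wrist_torque': [0.2571, 0.0182, 0.0427], 'opening': 0.0223, 'grip_force': 90.267}
```

Now finer steps, checking force after each call.

```bash
J="python3 -m jog"; F="grep -E force:|pos"
$J '[[[0,0,0.0005],[0,0,0]],[[0,0,0.001],[0,0,0]],[[0,0,0.0015],[0,0,0]],[[0,0,0.002],[0,0,0]],[[0,0,0.002],[0,0,0]]]' | $F
$J '[[[0,0,0.0003],[0,0,0]],[[0,0,0.0005],[0,0,0]],[[0,0,0.0005],[0,0,0]]]' | $F
$J '[[[0,0,0.0003],[0,0,0]],[[0,0,0.0005],[0,0,0]],[[0,0,0.0005],[0,0,0]]]' | $F
$J '[[[0,0,0.0003],[0,0,0]],[[0,0,0.0005],[0,0,0]],[[0,0,0.0005],[0,0,0]]]' | $F
```

```text
tool_pos: [0.6558, -0.0619, 0.0662]
contact_force: [0.7, 1.3, -5.5]
grip_force: 90.3
tool_pos: [0.6559, -0.0619, 0.0658]
contact_force: [0.2, 0.8, -5.5]
grip_force: 90.3
tool_pos: [0.6559, -0.0619, 0.0653]
contact_force: [0.2, -0.1, -6.1]
grip_force: 90.3
tool_pos: [0.6559, -0.0618, 0.0648]
contact_force: [0.7, -0.3, -6.3]
grip_force: 90.3
```

```bash
J="python3 -m jog"; F="grep -E force:|pos"
$J '[[[0,0,0.0003],[0,0,0]],[[0,0,0.0005],[0,0,0]],[[0,0,0.0005],[0,0,0]]]' | $F
$J '[[[0,0,0.0003],[0,0,0]],[[0,0,0.0005],[0,0,0]],[[0,0,0.0005],[0,0,0]]]' | $F
$J '[[[0,0,0.0003],[0,0,0]],[[0,0,0.0003],[0,0,0]],[[0,0,0.0003],[0,0,0]]]' | $F
python3 -c "
from h import *
st()"
```

```text
tool_pos: [0.6559, -0.0619, 0.0642]
contact_force: [0.3, 0.2, -6.3]
grip_force: 90.3
tool_pos: [0.656, -0.0619, 0.0641]
contact_force: [-0.7, -0.1, -4.4]
grip_force: 90.4
tool_pos: [0.656, -0.0619, 0.064]
contact_force: [-1.8, 1.3, -1.2]
grip_force: 90.8
{'t': 10.65, 'tool_pos': [0.656, -0.0619, 0.064], 'tool_rot': [2.3159, 2.1226, 0.0001], 'contact_force': [-1.8336, 1.2873, -1.2233], 'wrist_torque': [0.2235, 0.3766, -0.0704], 'opening': 0.0222, 'grip_force': 90.7915}
```

```bash
J="python3 -m jog"; rm log.csv
$J '[[[0,0,0.0001],[0,0,0]],[[0,0,0.0001],[0,0,0]]]' >/dev/null
for i in 1 2 3 4 5 6 7 8 9 10 11 12 ; do $J '[[[0,0,0],[0,0,0]]]' >/dev/null; python3 -c "
from h import *
o=ctrl.get_obs();print(o['t'],*np.round(np.r_[o['contact_force'],o['wrist_torque']],3),sep=',')" >>log.csv; done
python3 -c "
import numpy as np
a=np.loadtxt('log.csv',delimiter=',');print(a.mean(0).round(4),a.std(0).round(3))
m=a.mean(0);rz=-m[5]/abs(m[1]) if abs(m[1])>1 else -.17
print(rz,'Mx',m[4]+rz*m[2])"
```

```text
[11.5    -4.236   2.4471  3.6472  0.2954  0.7815 -0.1529] [0.345 0.548 0.391 1.217 0.043 0.078 0.034]
-0.1844900849858357 Mx -0.15604594546742206
```

```bash
J="python3 -m jog"; F="grep -E force:|pos|opening"
$J '[[[0,0,-0.0002],[0,0,0]],[[0,0,-0.0003],[0,0,0]],[[0,0,-0.0003],[0,0,0]]]' - 40| $F
$J '[[[0,0,0],[0,0,0]],[[0,0,0],[0,0,0]]]' | $F
$J '[[[0,0,0],[0,0,0]],[[0,0,0],[0,0,0]],[[0,0,0],[0,0,0]],[[0,0,0],[0,0,0]],[[0,0,0],[0,0,0]]]' 0.4| $F
$J '[[[0,0,0],[0,0,0]],[[0,0,0],[0,0,0]],[[0,0,0],[0,0,0]],[[0,0,0],[0,0,0]],[[0,0,0],[0,0,0]]]' | $F
python3 - <<'E'
from h import *
d=snap('side','d2.png');w=snap('wrist','w2.png')
a=np.hstack([cv2.resize(d['image'][120:270,190:350],(448,420),interpolation=cv2.INTER_CUBIC),cv2.resize(w['image'],None,fx=.62,fy=.62)[:,:352] if 0 else cv2.copyMakeBorder(cv2.resize(w['image'],(352,264)),0,156,0,0,cv2.BORDER_CONSTANT)])
cv2.imwrite('pics/c2.png',a)
E
```

```text
tool_pos: [0.656, -0.0618, 0.0638]
contact_force: [-4.4, 1.9, 3.3]
opening: 0.0223
grip_force: 91.6
tool_pos: [0.656, -0.0618, 0.0638]
contact_force: [-2.7, 2.1, 3.8]
opening: 0.0221
grip_force: 91.6
tool_pos: [0.6561, -0.062, 0.0637]
contact_force: [-0.9, 0.7, 0.1]
opening: 0.0341
grip_force: 0.0
tool_pos: [0.6559, -0.0619, 0.0637]
contact_force: [0.2, 0.6, 0.1]
opening: 0.0343
grip_force: 0.0
```

View pics/c2.png

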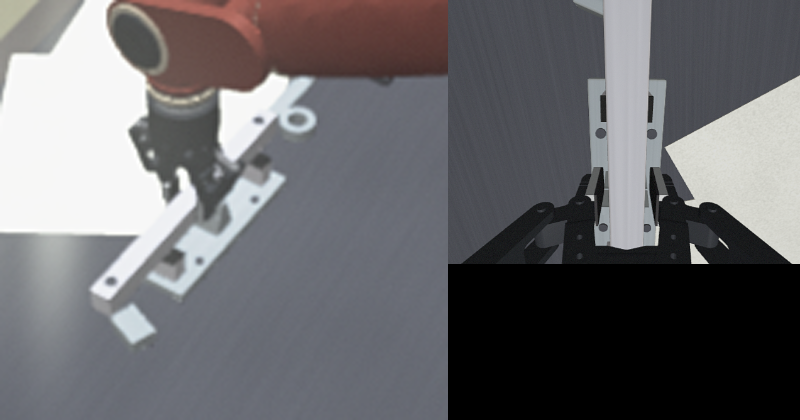

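The bar is in place between the loose pads. The side view puts its top holes at about (230,220.7) and (282.5,162.9) in full-frame pixels. I'll compare these with level and tipped predictions.

```bash
python3 - <<'E'
from h import *
ax=np.array([np.cos(np.radians(84.9)),np.sin(np.radians(84.9)),0])
c=np.array([.656,-.0619,0])
for t in(-.11,-.05,0,.05,.11):
    out=[]
    for s in(.14,-.14):
        p=c+ax*s; p[2]=.086+(s+.036)*np.sin(t); out+=[*proj('d2',p).round(1)]
    print(t,out)
    for s in(.1599,.05):
        for e in(-1,1):
            p=c+ax*s+e*.012*np.array([ax[1],-ax[0],0]);p[2]=.086+(s+.036)*np.sin(t);print('   ',proj('w2',p).round(1))
g=cv2.imread('pics/w2.png',0)
for v in(10,60,120,200):
    r=np.diff(cv2.GaussianBlur(g,(3,3),0)[v].astype(int));print(v,[(i,int(r[i])) for i in np.argsort(-abs(r))[:8]])
E
```

```text
-0.11 [np.float64(229.5), np.float64(224.6), np.float64(281.8), np.float64(160.0)]
    [ 248.1 -152.4]
    [ 322.6 -152. ]
    [253.5 187.8]
    [314.6 188. ]
-0.05 [np.float64(229.2), np.float64(222.2), np.float64(281.8), np.float64(161.4)]
    [ 244.2 -180.2]
    [ 327.  -179.8]
    [252.3 191.2]
    [315.7 191.5]
0 [np.float64(229.0), np.float64(220.3), np.float64(281.8), np.float64(162.6)]
    [ 240.1 -208.7]
    [ 331.5 -208.2]
    [251.3 194.3]
    [316.8 194.6]
0.05 [np.float64(228.8), np.float64(218.3), np.float64(281.8), np.float64(163.8)]
    [ 235.2 -243.8]
    [ 337.  -243.2]
    [250.2 197.6]
    [317.9 197.9]
0.11 [np.float64(228.5), np.float64(215.8), np.float64(281.8), np.float64(165.2)]
    [ 227.4 -298.1]
    [ 345.5 -297.3]
    [248.9 201.9]
    [319.3 202.1]
10 [(np.int64(323), -41), (np.int64(322), -36), (np.int64(324), -18), (np.int64(247), 13), (np.int64(245), -11), (np.int64(214), 10), (np.int64(215), 10), (np.int64(213), 9)]
60 [(np.int64(321), -41), (np.int64(247), 33), (np.int64(248), 31), (np.int64(322), -28), (np.int64(320), -24), (np.int64(249), 15), (np.int64(246), 12), (np.int64(250), 7)]
120 [(np.int64(319), -40), (np.int64(249), 39), (np.int64(318), -31), (np.int64(557), 31), (np.int64(250), 31), (np.int64(320), -21), (np.int64(556), 20), (np.int64(558), 19)]
200 [(np.int64(224), 37), (np.int64(341), -35), (np.int64(342), -31), (np.int64(407), 29), (np.int64(408), 27), (np.int64(225), 26), (np.int64(406), 22), (np.int64(409), 21)]
```

The measured holes match the level prediction (220.3 and 162.6), so the bar is balanced free of the pads. I'll open fully, retreat upward and check again.

```bash
J="python3 -m jog"; F="grep -E t:|force:|pos|opening"
$J '[[[0,0,0],[0,0,0]],[[0,0,0],[0,0,0]],[[0,0,0],[0,0,0]],[[0,0,0],[0,0,0]],[[0,0,0],[0,0,0]]]' 1| $F
$J '[[[0,0,-0.005],[0,0,0]],[[0,0,-0.015],[0,0,0]],[[0,0,-0.03],[0,0,0]],[[0,0,-0.05],[0,0,0]],[[0,0,-0.08],[0,0,0]]]' | $F
$J '[[[0,0,-0.03],[0,0,0]],[[0,0,-0.06],[0,0,0]],[[0,0,-0.09],[0,0,0]],[[0,0,-0.12],[0,0,0]],[[0,0,-0.12],[0,0,0]]]' | $F
for i in 1 2 3 4 5 6; do $J '[[[0,0,0],[0,0,0]],[[0,0,0],[0,0,0]],[[0,0,0],[0,0,0]],[[0,0,0],[0,0,0]],[[0,0,0],[0,0,0]]]' >/dev/null; done
python3 - <<'E'
from h import *
d=snap('side','d3.png');w=snap('wrist','w3.png');st()
a=np.hstack([cv2.resize(d['image'][130:270,200:333],(399,420),interpolation=cv2.INTER_CUBIC),cv2.copyMakeBorder(cv2.resize(w['image'],(400,300)),0,120,0,0,cv2.BORDER_CONSTANT)])
cv2.imwrite('pics/c3.png',a)
ax=np.array([np.cos(np.radians(84.9)),np.sin(np.radians(84.9)),0])
for t in(-.11,0,.11):
    for s in(.14,-.14):
        p=np.array([.656,-.0619,0])+ax*s; p[2]=.086+(s+.036)*np.sin(t); print(t,(proj('d3',p)-[200,130])*3)
E
```

```text
t: 14.15
tool_pos: [0.6559, -0.0619, 0.0637]
tool_rot: [-2.316, -2.123, 0.0]
contact_force: [-0.7, -0.8, -0.9]
opening: 0.0854
grip_force: 0.0
t: 14.65
tool_pos: [0.6551, -0.0617, 0.1442]
tool_rot: [-2.315, -2.122, 0.002]
contact_force: [0.7, 1.2, 0.3]
opening: 0.0857
grip_force: 0.0
t: 15.15
tool_pos: [0.6586, -0.0624, 0.2724]
tool_rot: [2.308, 2.116, 0.011]
contact_force: [1.2, -0.0, 1.8]
opening: 0.0853
grip_force: 0.0
{'t': 18.25, 'tool_pos': [0.6559, -0.0619, 0.2637], 'tool_rot': [2.3159, 2.1227, 0.0], 'contact_force': [-0.8604, -0.8734, -0.0568], 'wrist_torque': [0.0073, -0.0465, 0.0173], 'opening': 0.0854, 'grip_force': 0.0}
-0.11 [ 88.47810541 283.7343767 ]
-0.11 [245.35336392  89.89484617]
0 [ 86.97447228 270.76436583]
0 [245.35766406  97.84445455]
0.11 [ 85.4418925  257.54466745]
0.11 [245.36192044 105.71315683]
```

View pics/c3.png

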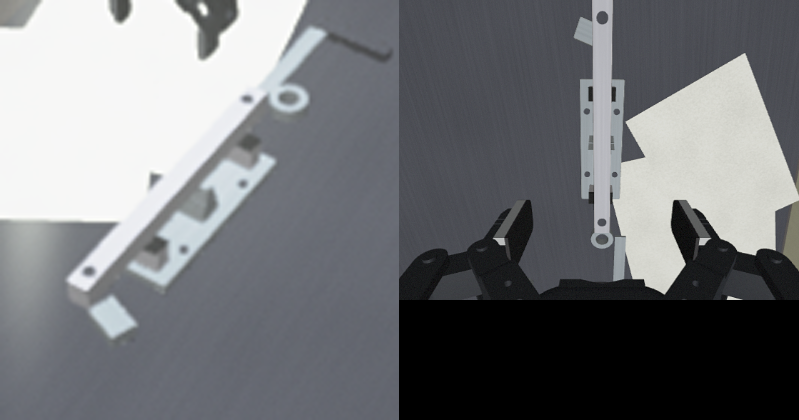

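The holes are at (89,271) and (247,99), against level predictions of (87,271) and (245,98). The bar is level, in line with the stand, and clear of the gripper.

```bash
python3 -c "
from station import job
print(job.finish_job())"
```

```text
the job is handed in; nothing more can be done
None
```

The bar is resting level on the ridge alone, in line with the stand, with the gripper clear; it was still level about 4 s after I let go, and I handed the job in at about 18 s (highest net upward force I read on the tool was 3.8 N, about 9 N on the ridge).

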